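# Feed ferrite cores through the counting gate

## Robot

A 7-joint arm with a two-finger parallel gripper is mounted at the origin on the work surface. World frame = base frame: x ahead of the robot, y to its left, z up, the work surface at z = 0. Lengths are in m, angles in rad, forces in N, time in s.
With the tool pointing down it reaches from about 0.425 to 0.925 m from the base axis. Payload 6.8 kg.
Tool frame: the origin (TCP) lies on the mounting face of the last link; the fingertips stand 173 mm ahead of it and the grasp point (between the pads) lies 155 mm ahead of it; z points along the fingers, y is the line along which they close (so a half turn about z gives the same grasp; the last joint's range is limited). The gripper opens to 85 mm and grips with 20 to 120 N. Pads are 22 mm wide; open, the fingers measure 114 mm over their backs; the gripper's body (76 mm by 85 mm) begins 54 mm behind the grasp point. The pads swing forward as they close: fully open they stand 13 mm farther back than shut.
Start: joints at [-1.437, 0.477, 0.022, 1.555, -0.011, 1.109, -0.083], TCP at [0.162, 0.655, 0.405] pointing down, gripper open.
Joint ranges: [-2.96, 2.96], [-0.34, 2.1], [-1.41, 1.46], [0.24, 2.44], [-1.37, 4.51], [0.17, 1.92], [-2.96, 2.96]. Speed limits (rad/s): [2.39, 2.39, 3.14, 3.14, 3.14, 3.14, 3.14].

## Interface

Orientations are given as a unit quaternion [w, x, y, z].
In Python, from station import bot gives the robot as it stands. The module is installed in compiled form; this text tells all that it offers.
- The arm moves only by the shell command python3 -m pendant 'ROWS' [FORCE]. ROWS is JSON, a list of rows, each a list of 5 numbers: the finger opening in m, from 0 to 0.0854, then the shift along the tool's x, y, z in m, then the turn about the tool's z in degrees. In form: [[jaw, x, y, z, yaw], ...]. A call has 1 to 12 rows; each row shifts and turns the commanded pose from where the row before left it, along the tool's axes as they then stand; what a row does not reach is not made up. A row lasts 1/12 s, in which the tool goes at most 41.7 mm and 7.16 degrees, less where a joint would pass 70% of its speed; a pose out of reach is approached as far as the arm can. A call with a gripper value outside its range is refused whole. The fingers move at their own pace and stop on an object; FORCE is the grip in N (left out, the last holds). Time passes only in rows, so rows that do not move let the fingers close. It gives the time, the measured TCP pose, the force, the opening and the grip force at its end, in the units of the state.
- bot.get_obs(): the state, without advancing time (a new reading comes with each control period).
- bot.read_camera(name): name is "scene" or "top" or "wrist"; returns (picture, depth): 480x640x3 uint8, blue, green, red; 480x640 float32, m along the optical axis (not along the pixel's ray), 0 where there is no reading.
- bot.camera_model(name): a dict with "intrinsics" (3x3 intrinsics, pixels), "R" (3x3) and "t" (3): a world point X has camera coordinates R X + t. Camera axes: x right, y down, z forward; pixel columns grow to the right and rows downward; lengths in m; the calibration is good to about 2 mm. A picture is of the moment at which its call begins: read the wrist's pose just before it. camera_model takes no time and is no camera call; for the wrist camera it gives the pose at the moment of the call.
- bot.hand_in(): hands the job in; it is judged then, once.
Trained networks look in the newest picture that a camera, given by its name, has taken for a name from the list of things; names that differ only in an ending like _2 or _b are one class to them, and where a whole thing is asked for, a point or a joint stands for the part that bears it (a point fixed in the world has none). Each returns a list of dicts, best first, with "score" (0 to 1); they miss things now and then, are a little off and sometimes report something else, mostly with a low value. They report only what shows in the picture. A call takes as long as a camera call. They do not tell look-alikes from the thing itself.
- bot.boxes_of(name, camera): "at" ([column, row] in pixels, amid what is visible of it).
- bot.trace(name, camera): "mask" (480x640 bool, what is visible of it) and "at" ([column, row] in pixels, amid what is visible of it).
- bot.pinpoint(name, camera): "at" ([column, row] in pixels: a listed point, or the origin of a listed thing).
The state is a dict: "t": time; "q": joint angles; "joint_vel": joint speeds; "joint_torque": joint torques, N m; "eef_pos": TCP position; "tool_rot": TCP orientation; "contact_force": force on the tool from outside, world axes, zero at the start; "torque": the same for the moment, N m; "gripper_width": opening from 0.0 (shut) to 1.0 (fully open); "grasp_force": force on a finger pad.
Only numpy, scipy, OpenCV 4.12 (cv2) and the standard library are available. Lean on these libraries where they do the work, as an engineer would, in place of code of your own. Each camera call takes 0.05 s, during which the arm holds its last target. There are 200 camera calls.

## Task

With the fingertips, gently push the three loose ring cores lying in the aluminium counting tray through the tray's narrow gate, one at a time, until all three lie flat and wholly inside the slot behind it. Only slide them: do not pinch or lift them. Leave the standing capacitor where it is in the tray, and do not disturb the jar and the heatsink beside the slot.

Things in the scene. Friction and masses are not known exactly. Their poses are not given: they have to be found in the camera images.
- tray: fixed aluminium tray. Origin: under the gate's middle, at table height; y runs from the open floor through the gate along the slot, x across. Smooth floor (friction about 0.25), its top at z = 6 mm; all rims and walls are 6 mm thick with tops at z = 20 mm. Open floor inside the rims: x -125 to 125, y -235 to -30 mm. Walls then funnel from x = +-36 at y = -30 to x = +-19 mm at y = 0, the gate
- gate (a point): middle of the gate's threshold, on the tray floor: a 38 mm wide opening where the funnel ends and the slot begins. A core is wholly inside when its centre is 15 mm or more past this line
- slot_end (a point): middle of the closed end of the slot, on the slot floor, 125 mm behind the gate. The slot is 38 mm wide all along, level with the tray floor and open above: room for three cores in a row with 35 mm to spare
- core1_mid (a point): ferrite ring core, a flat dark-grey ring 30 mm across, 15 mm hole, 12 mm thick, about 30 g, lying flat and loose on the tray floor at the start; the three cores are alike. This point is its centre, half-way up
- core2_mid (a point): ferrite ring core, a flat dark-grey ring 30 mm across, 15 mm hole, 12 mm thick, about 30 g, lying flat and loose on the tray floor at the start; the three cores are alike. This point is its centre, half-way up
- core3_mid (a point): ferrite ring core, a flat dark-grey ring 30 mm across, 15 mm hole, 12 mm thick, about 30 g, lying flat and loose on the tray floor at the start; the three cores are alike. This point is its centre, half-way up
- cap_mid (a point): capacitor, a black can 22 mm across and 25 mm tall standing loose on the tray floor among the cores, 18 g; to be left standing there. At the start the four pieces lie two on each side of the tray's middle line (x = 0), two nearer the gate and two farther back, which is which varying; their centres are 35 to 70 mm from that line, at least 60 mm apart and 50 mm from any rim. This point is its centre, half-way up
- jar_mid (a point): small amber glass jar with white lid, 42 mm across, 55 mm tall, standing on the table outside the tray, to one side of the slot; to be left alone. This point is its centre, half-way up
- heatsink_mid (a point): finned aluminium heatsink, 40 x 50 x 28 mm tall, on the table outside the tray, on the other side of the slot; to be left alone. This point is its centre, half-way up
Not all that is in view belongs to the job. There is more than one size of the part that bears cap_mid; the job needs the middle-sized.

How it is judged:
On the way, in this order (a step that is already met when the one before it is completed fails the run):
1. one core is in the slot and the other two are not ((((y of core1_mid in the frame of tray between 0.014 and 0.126 m and x of core1_mid in the frame of tray between -0.012 and 0.012 m and z of core1_mid in the frame of tray below 0.016 m) and not (y of core2_mid in the frame of tray between 0.014 and 0.126 m and x of core2_mid in the frame of tray between -0.012 and 0.012 m and z of core2_mid in the frame of tray below 0.016 m) and not (y of core3_mid in the frame of tray between 0.014 and 0.126 m and x of core3_mid in the frame of tray between -0.012 and 0.012 m and z of core3_mid in the frame of tray below 0.016 m)) or (not (y of core1_mid in the frame of tray between 0.014 and 0.126 m and x of core1_mid in the frame of tray between -0.012 and 0.012 m and z of core1_mid in the frame of tray below 0.016 m) and (y of core2_mid in the frame of tray between 0.014 and 0.126 m and x of core2_mid in the frame of tray between -0.012 and 0.012 m and z of core2_mid in the frame of tray below 0.016 m) and not (y of core3_mid in the frame of tray between 0.014 and 0.126 m and x of core3_mid in the frame of tray between -0.012 and 0.012 m and z of core3_mid in the frame of tray below 0.016 m)) or (not (y of core1_mid in the frame of tray between 0.014 and 0.126 m and x of core1_mid in the frame of tray between -0.012 and 0.012 m and z of core1_mid in the frame of tray below 0.016 m) and not (y of core2_mid in the frame of tray between 0.014 and 0.126 m and x of core2_mid in the frame of tray between -0.012 and 0.012 m and z of core2_mid in the frame of tray below 0.016 m) and (y of core3_mid in the frame of tray between 0.014 and 0.126 m and x of core3_mid in the frame of tray between -0.012 and 0.012 m and z of core3_mid in the frame of tray below 0.016 m)))), for 0.2 s.
2. a second core is in the slot, the third is not ((((y of core1_mid in the frame of tray between 0.014 and 0.126 m and x of core1_mid in the frame of tray between -0.012 and 0.012 m and z of core1_mid in the frame of tray below 0.016 m) and (y of core2_mid in the frame of tray between 0.014 and 0.126 m and x of core2_mid in the frame of tray between -0.012 and 0.012 m and z of core2_mid in the frame of tray below 0.016 m) and not (y of core3_mid in the frame of tray between 0.014 and 0.126 m and x of core3_mid in the frame of tray between -0.012 and 0.012 m and z of core3_mid in the frame of tray below 0.016 m)) or ((y of core1_mid in the frame of tray between 0.014 and 0.126 m and x of core1_mid in the frame of tray between -0.012 and 0.012 m and z of core1_mid in the frame of tray below 0.016 m) and not (y of core2_mid in the frame of tray between 0.014 and 0.126 m and x of core2_mid in the frame of tray between -0.012 and 0.012 m and z of core2_mid in the frame of tray below 0.016 m) and (y of core3_mid in the frame of tray between 0.014 and 0.126 m and x of core3_mid in the frame of tray between -0.012 and 0.012 m and z of core3_mid in the frame of tray below 0.016 m)) or (not (y of core1_mid in the frame of tray between 0.014 and 0.126 m and x of core1_mid in the frame of tray between -0.012 and 0.012 m and z of core1_mid in the frame of tray below 0.016 m) and (y of core2_mid in the frame of tray between 0.014 and 0.126 m and x of core2_mid in the frame of tray between -0.012 and 0.012 m and z of core2_mid in the frame of tray below 0.016 m) and (y of core3_mid in the frame of tray between 0.014 and 0.126 m and x of core3_mid in the frame of tray between -0.012 and 0.012 m and z of core3_mid in the frame of tray below 0.016 m)))), for 0.2 s.
3. all three cores are in the slot (y of core1_mid in the frame of tray between 0.014 and 0.126 m and x of core1_mid in the frame of tray between -0.012 and 0.012 m and z of each of core1_mid, core2_mid, core3_mid in the frame of tray below 0.016 m and y of core2_mid in the frame of tray between 0.014 and 0.126 m and x of core2_mid in the frame of tray between -0.012 and 0.012 m and y of core3_mid in the frame of tray between 0.014 and 0.126 m and x of core3_mid in the frame of tray between -0.012 and 0.012 m), for 0.2 s.
At the end, for the whole second after the job is handed in: All three cores lie flat (within 0.15 rad) in the slot, centres at least 14 mm behind the gate and within 12 mm of the slot's middle line; the capacitor stands within 20 mm of its start; jar and heatsink within 15 mm of theirs (all of step 3 and angle between each of core1_mid, core2_mid, core3_mid's own z axis and vertical below 0.15 rad and distance of cap_mid from where it was at the start of the episode below 0.02 m and angle between cap_mid's own z axis and vertical below 0.2 rad and distance of each of jar_mid, heatsink_mid from where it was at the start of the episode below 0.015 m); the robot touches nothing.
It fails at once if a core is lifted more than 10 mm off the tray floor (or over a rim, or onto another) (z of any of core1_mid, core2_mid, core3_mid in the frame of tray above 0.022 m).
It fails at once if a core is pinched or pushed hard (over 20 N from the fingers) (contact force between the fingers and core1 above 20 N or contact force between the fingers and core2 above 20 N or contact force between the fingers and core3 above 20 N).
It fails at once if the capacitor is moved more than 20 mm or tipped (distance of cap_mid from where it was at the start of the episode above 0.02 m or angle between cap_mid's own z axis and vertical above 0.6 rad).
It fails at once if the jar or the heatsink is moved (distance of any of jar_mid, heatsink_mid from where it was at the start of the episode above 0.015 m).
It also fails if it takes over 64 s, if anything falls off the work surface, if the arm or the gripper's body presses on something with over 40 N, if the wrist force passes 120 N, or if a joint passes its speed limit or range.

## Working session

There is one attempt and no reset: what is moved stays moved. The work goes in short steps, Python scripts to look and compute and a shell command to move; the robot and the scene stay as the last step left them, time stands still between calls to the robot, and variables do not carry over. Pictures are saved under pics/ and viewed, at most 10 in all, crops included, and the job is handed in when it is done.

```bash
mkdir -p pics
cat > h.py <<'E'
import numpy as np, cv2
from station import bot
def world(cam,px,z):
    m=bot.camera_model(cam);K,R,t=map(np.array,(m["intrinsics"],m["R"],m["t"]))
    d=R.T@np.linalg.solve(K,[px[0],px[1],1.]);o=-R.T@t
    return o+d*(z-o[2])/d[2]
E
python3 - <<'E'
from h import *
o=bot.get_obs();print(o["t"],o["eef_pos"],o["tool_rot"],o["gripper_width"])
im,d=bot.read_camera("top");cv2.imwrite("pics/top.png",im)
for n,z in [("gate",.006),("slot_end",.006),("core1_mid",.012),("cap_mid",.0185),("jar_mid",.0275),("heatsink_mid",.014),("tray",0)]:
    for r in bot.pinpoint(n,"top")[:6]: print(n,round(r["score"],2),np.round(r["at"]),world("top",r["at"],z).round(4))
E
```

```text
0.0 [0.16155162 0.65509699 0.40372068] [-3.13145767e-05  1.20581247e-01  9.92703039e-01 -9.15280974e-04] 0.9989331556781732
gate 0.72 [292. 266.] [0.6015 0.0412 0.006 ]
gate 0.56 [341. 213.] [ 0.6771 -0.049   0.006 ]
slot_end 0.7 [211. 287.] [0.5873 0.1716 0.006 ]
core1_mid 0.49 [335. 213.] [ 0.6768 -0.0396  0.012 ]
cap_mid 0.8 [470. 180.] [ 0.6981 -0.2635  0.0185]
cap_mid 0.53 [383. 222.] [ 0.6489 -0.1128  0.0185]
cap_mid 0.42 [370. 144.] [ 0.7837 -0.1142  0.0185]
jar_mid 0.92 [228. 216.] [0.6924 0.1292 0.0275]
heatsink_mid 0.57 [245. 348.] [0.4868 0.1276 0.014 ]
tray 0.89 [289. 269.] [0.5983 0.0459 0.    ]
```

View pics/top.png

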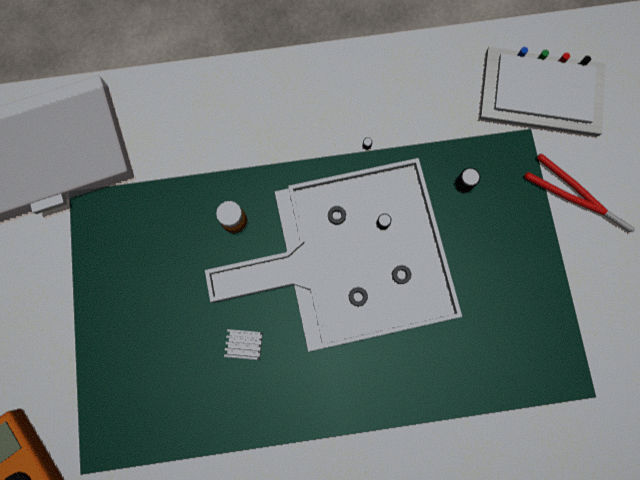

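The capacitor candidates are at (367,143), small and outside the tray; (383,221), inside the tray; and (470,178), large and outside the tray. The one at (383,221) fits, because it is middle-sized and stands on the tray floor. I'll check this in a crop, which will also show the tray corners.

Run:
```python
from h import *
im=cv2.imread("pics/top.png");c=im[130:360,200:490]
c=cv2.resize(c,None,fx=2.6,fy=2.6,interpolation=cv2.INTER_CUBIC);cv2.imwrite("pics/crop.png",c)
bot.read_camera("top")
for r in bot.trace("tray","top")[:1]:
    m=r["mask"].astype(np.uint8);print(m.sum())
    cs,_=cv2.findContours(m,0,2);k=max(cs,key=cv2.contourArea)
    print(cv2.approxPolyDP(k,4,True)[:,0].tolist())
for n in("core2_mid",):
  for r in bot.trace(n,"top")[:6]: print(r["score"],r["at"],r["mask"].sum())
# dark ring blobs
g=cv2.cvtColor(im,6);print(im[215,330],im[225,360],im[250,250])
from scipy import optimize
# core fits: dark pixels near guesses
for u,v in [(337,215),(358,296),(401,274)]:
    w=g[v-14:v+15,u-14:u+15];b=(w<120).astype(np.uint8)
    cs,_=cv2.findContours(b,0,1);k=max(cs,key=cv2.contourArea)
    (x,y),(a,bb),_=cv2.fitEllipse(k);p=(u-14+x,v-14+y);print(np.round(p,1),a,bb,world("top",p,.013).round(4))
cm=bot.camera_model("top");print(-np.array(cm["R"]).T@cm["t"])
```

```text
26632
[[461, 314], [417, 159], [278, 191], [287, 251], [205, 272], [212, 300], [293, 284], [309, 349]]
0.81 [402.4, 272.4] 276
0.38 [354.6, 262.1] 27065
[60 63 57] [169 163 160] [64 73 41]
[336.4 215. ] 17.773075103759766 18.39954376220703 [ 0.6731 -0.0414  0.013 ]
[357.7 296.3] 18.52315902709961 18.605627059936523 [ 0.5393 -0.055   0.013 ]
[401.  274.2] 18.189125061035156 19.07948875427246 [ 0.5639 -0.1276  0.013 ]
[0.48092955 0.0038093  0.78591425]
```

View pics/crop.png

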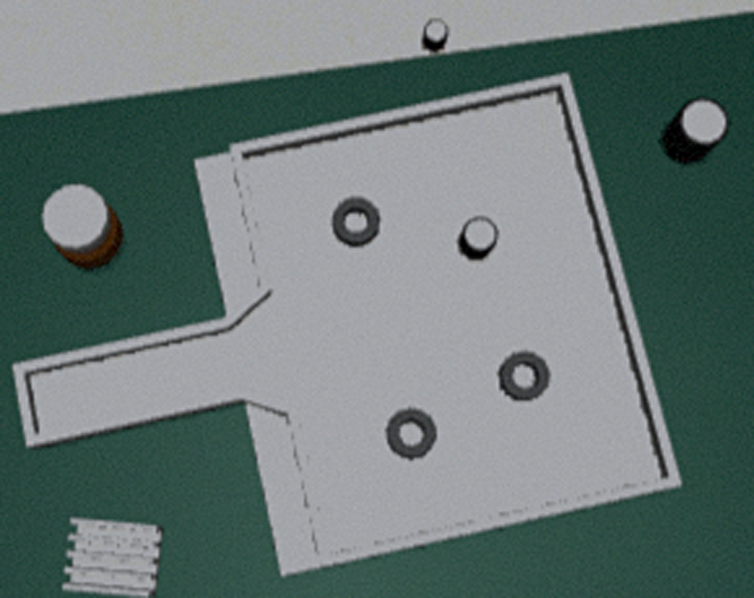

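The crop shows three rings at crop pixels (356,221), (411,433) and (524,376). The middle-sized capacitor stands in the tray at (480,237). The larger one at (703,122) and the smaller one at (435,33) are outside, so the capacitor in the tray is the right one. Next I'll fit the tray frame from the rim corners.

```bash
cat >> h.py <<'E'
def inv(P,w): # world xy -> tray mm
    a,tx,ty=P;c,s=np.cos(a),np.sin(a);d=np.array(w)[:2]-[tx,ty];return np.array([c*d[0]+s*d[1],-s*d[0]+c*d[1]])*1000
def fwd(P,q):
    a,tx,ty=P;c,s=np.cos(a),np.sin(a);q=np.array(q)/1000;return np.array([c*q[0]-s*q[1]+tx,s*q[0]+c*q[1]+ty])
E
python3 - <<'E'
from h import *
from scipy.optimize import least_squares
L=[((570,73),(131,-241)),((681,486),(-131,-241)),((13,363),(25,131)),((27,447),(-25,131)),((27,373),(19,125)),((270,292),(36,-30)),((287,414),(-36,-30)),((230,328),(19,0)),((245,402),(-19,0))]
W=[world("top",(u/2.6+200-.3,v/2.6+130-.3),.02)[:2] for (u,v),_ in L]
f=lambda P:np.concatenate([(fwd(P,q)-w)*1000 for (_,q),w in zip(L,W)])
r=least_squares(f,[.1,.6,.04],loss="soft_l1",x_scale=[.1,.01,.01]);print(r.x,f(r.x).reshape(-1,2).round(1).tolist())
P=r.x;np.save("P.npy",P)
im=cv2.imread("pics/top.png")
for p in [(336.4,215),(357.7,296.3),(401,274.2)]: print("core",inv(P,world("top",p,.013)).round(1))
print("cap",inv(P,world("top",(481/2.6+199.7,232/2.6+129.7),.031)).round(1))
print("jar",inv(P,world("top",(75/2.6+199.7,215/2.6+129.7),.055)).round(1),"hs",inv(P,world("top",(243,344),.028)).round(1))
o=bot.get_obs();print(inv(P,o["eef_pos"]),np.degrees(P[0]),o["t"])
from scipy.spatial.transform import Rotation as R
print(R.from_quat(np.roll(o["tool_rot"],-1)).as_matrix().round(3))
E
```

```text
[0.07493062 0.59760554 0.04282285] [[-1.1, 0.7], [-0.7, -0.6], [-1.5, -0.0], [-0.2, -0.3], [0.2, 1.3], [0.5, -1.2], [3.4, -6.5], [-0.2, 0.6], [7.5, 0.9]]
core [ 68.9 -89.6]
core [-65.4 -93.2]
core [ -46.4 -167.4]
cap [  42.  -160.7]
jar [98.3 73.3] hs [-98.7  92.1]
[-388.90394293  643.47865151] 4.293208153412543 0.55
[[-0.971  0.239 -0.   ]
 [ 0.239  0.971  0.   ]
 [ 0.     0.    -1.   ]]
```

```bash
python3 -m pendant '[[0,0,0,0,6.5],[0,0,0,0,6.5],[0,0,0,0,6.5],[0,0,0,0,6.5],[0,0,0,0,6.5],[0,0,0,0,6.5],[0,0,0,0,6.5],[0,0,0,0,6.5],[0,0,0,0,6.5],[0,0,0,0,6.5],[0,0,0,0,6.9]]' 20
python3 -m pendant '[[0,-0.015,0.01,0,0],[0,-0.03,0.02,0,0],[0,-0.03,0.02,0,0],[0,-0.03,0.02,0,0],[0,-0.03,0.02,0,0],[0,-0.03,0.02,0,0],[0,-0.03,0.02,0,0],[0,-0.03,0.02,0,0],[0,-0.03,0.02,0,0],[0,-0.03,0.02,0,0],[0,-0.03,0.02,0,0],[0,-0.03,0.02,0,0]]'
python3 -m pendant '[[0,-0.03,0.02,0,0],[0,-0.03,0.02,0.01,0],[0,-0.03,0.02,0.015,0],[0,-0.03,0.02,0.015,0],[0,-0.03,0.02,0.015,0],[0,-0.03,0.02,0.015,0],[0,-0.03,0.02,0.015,0],[0,-0.03,0.02,0.015,0],[0,-0.03,0.02,0.015,0],[0,-0.03,0.02,0.015,0],[0,-0.03,0.02,0.015,0],[0,-0.015,0.01,0.01,0]]'
cat >> h.py <<'E'
from scipy.spatial.transform import Rotation
P=np.load("P.npy")
def tcp():
    o=bot.get_obs();M=Rotation.from_quat(np.roll(o["tool_rot"],-1)).as_matrix()
    print("t",round(o["t"],2),"tcp tray",inv(P,o["eef_pos"]).round(1),"z",round(o["eef_pos"][2]*1000,1),"yaw err",round(np.degrees(np.arctan2(M[1,1],M[0,1])-P[0]),2),"w",round(o["gripper_width"],3),"F",np.round(o["contact_force"],1))
def rings(save=None):
    im,d=bot.read_camera("top")
    if save: cv2.imwrite(save,im)
    g=cv2.cvtColor(im,6);b=((g<115)).astype(np.uint8)
    cs,_=cv2.findContours(b,0,1)
    for k in cs:
        A=cv2.contourArea(k)
        if len(k)>=8 and 80<A<500:
            (x,y),(a,c),_=cv2.fitEllipse(k);q=inv(P,world("top",(x,y),.013))
            if -125<q[0]<125 and -240<q[1]<130: print("blob",q.round(1),"ax",round(a,1),round(c,1))
E
python3 -c "
from h import *
tcp();rings('pics/t2.png')"
```

```text
t: 1.47
eef_pos: [0.1615, 0.6554, 0.4048]
tool_rot: [-0.0, 0.682, 0.731, 0.0]
contact_force: [0.2, 0.8, 0.2]
gripper_width: 0.002
grasp_force: 0.0
t: 2.47
eef_pos: [0.4173, 0.3268, 0.4051]
tool_rot: [-0.0, 0.68, 0.733, 0.0]
contact_force: [-0.5, -1.1, 0.1]
gripper_width: 0.004
grasp_force: 0.0
t: 3.47
eef_pos: [0.673, -0.0034, 0.2485]
tool_rot: [0.001, 0.682, 0.731, -0.001]
contact_force: [1.1, 0.2, -0.5]
gripper_width: -0.001
grasp_force: 0.0
t 3.47 tcp tray [ 71.7 -51.8] z 248.5 yaw err -0.27 w -0.001 F [ 1.1  0.2 -0.5]
```

```bash
python3 -m pendant '[[0,-0.019,0.017,0,0.1],[0,-0.019,0.017,0,0.1],[0,0,0,0.02,0],[0,0,0,0.02,0],[0,0,0,0.015,0],[0,0,0,0,0],[0,0,0,0,0]]'
python3 -c "
from h import *
tcp();rings('pics/t3.png')"
```

```text
t: 4.1
eef_pos: [0.7077, -0.0334, 0.1939]
tool_rot: [-0.001, 0.681, 0.732, -0.001]
contact_force: [0.6, 0.3, 0.3]
gripper_width: 0.002
grasp_force: 0.0
t 4.1 tcp tray [104.1 -84.2] z 193.9 yaw err -0.21 w 0.002 F [0.6 0.3 0.3]
```

View pics/t3.png

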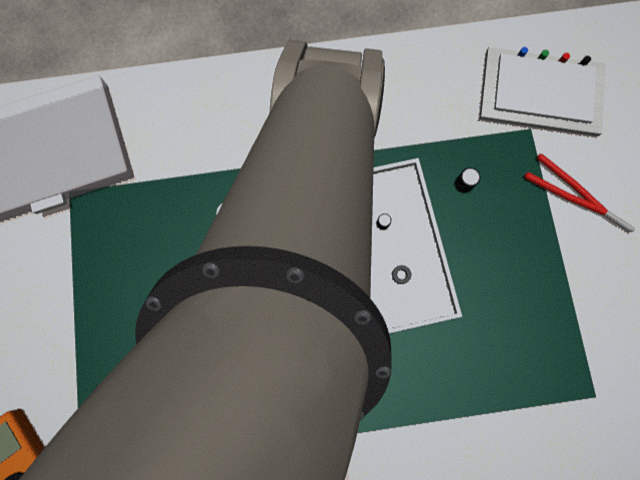

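The arm now covers most of the top view; only the ring at (401,274) and the capacitor at (384,221) still show. I'll try the wrist and scene cameras.

```bash
sed -i 's/findContours(b,0,1)/findContours(b,1,1)/' h.py; python3 -c "
from h import *
a,_=bot.read_camera('wrist');b,_=bot.read_camera('scene')
cv2.imwrite('pics/ws.png',cv2.resize(np.hstack([a,b]),(800,300)))
m=bot.camera_model('wrist');print(inv(P,-np.array(m['R']).T@m['t']),(-np.array(m['R']).T@m['t'])[2])
"
```

```text
[105.9389862   -2.88591839] 0.16442949582820832
```

View pics/ws.png

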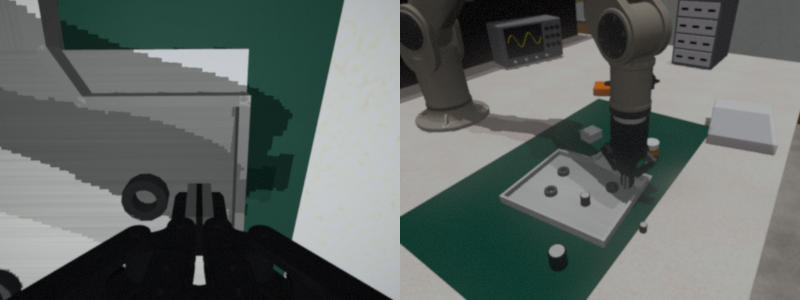

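The wrist view shows the ring at about (145,197) next to the shut fingers at (200,215), with the gate side ahead of them. The scene view shows everything standing. I'll track the rings with the wrist camera's depth.

```bash
cat >> h.py <<'E'
def wr(save=None):
    tcp();m=bot.camera_model("wrist");im,d=bot.read_camera("wrist")
    if save: cv2.imwrite(save,im)
    K,R,t=map(np.array,(m["intrinsics"],m["R"],m["t"]));v,u=np.mgrid[:480,:640]
    X=(np.stack([u,v,np.ones_like(u)],-1)@np.linalg.inv(K).T*d[...,None]-t)@R
    q=X[...,:2]-P[1:];c,s=np.cos(P[0]),np.sin(P[0]);q=np.stack([c*q[...,0]+s*q[...,1],-s*q[...,0]+c*q[...,1]],-1)*1000
    x,y,z=q[...,0],q[...,1],X[...,2]*1000
    ins=((abs(x)<122)&(y>-232)&(y<-32))|((abs(x)<17.5)&(y<122)&(y>0))|((abs(x)<17+(-y)*.5)&(y>=-32)&(y<=0))
    g=cv2.cvtColor(im,6)
    b=((d>0)&(z>14)&(z<22)&ins).astype(np.uint8)
    n,l,st,ce=cv2.connectedComponentsWithStats(b)
    for i in range(1,n):
        if st[i,4]>250:
            k=l==i;r=cv2.minEnclosingCircle(np.stack([x[k],y[k]],1).astype(np.float32))
            print("blob",np.round(r[0],1),"r",round(r[1],1),"px",ce[i].round(),"n",st[i,4],"z",np.median(z[k]).round(1))
    for r in bot.trace("core1_mid","wrist")[:4]:
        k=r["mask"]&(g<256);cs,_=cv2.findContours(k.astype(np.uint8),0,1);e=cv2.minEnclosingCircle(max(cs,key=cv2.contourArea))
        print("trace",round(r["score"],2),np.round(e[0]),inv(P,world("wrist",e[0],.017)).round(1))
    return im,q,z
E
python3 -m pendant '[[0,-0.0055,0,0,0],[0,0,0,0.005,0],[0,0,0,0.005,0],[0,0,0,0,0]]'
python3 -c "
from h import *
wr()"
```

```text
t: 4.58
eef_pos: [0.708, -0.0396, 0.1836]
tool_rot: [-0.001, 0.682, 0.732, -0.0]
contact_force: [-1.2, -0.7, 0.2]
gripper_width: -0.003
grasp_force: 0.0
t 4.58 tcp tray [103.9 -90.5] z 183.6 yaw err -0.26 w -0.003 F [-1.2 -0.7  0.2]
blob [ 70.6 -89.9] r 15.0 px [226. 321.] n 3645 z 16.9
blob [104.2 -79.8] r 6.6 px [319. 299.] n 402 z 18.2
```

```bash
python3 -m pendant '[[0,0,-0.003,0,0],[0,0,-0.005,0,0],[0,0,-0.007,0,0],[0,0,-0.007,0,0],[0,0,-0.007,0,0],[0,0,-0.007,0,0],[0,0,-0.007,0,0],[0,0,-0.007,0,0],[0,0,-0.007,0,0],[0,0,-0.007,0,0],[0,0,-0.006,0,0],[0,0,-0.003,0,0]]'
python3 -c "
from h import *
wr()"
```

```text
t: 5.68
eef_pos: [0.6347, -0.0449, 0.1847]
tool_rot: [-0.0, 0.682, 0.732, -0.0]
contact_force: [0.3, 0.5, -0.5]
gripper_width: 0.002
grasp_force: 0.1
t 5.68 tcp tray [ 30.5 -90.2] z 184.7 yaw err -0.26 w 0.002 F [ 0.3  0.5 -0.5]
blob [-18.5   4.4] r 11.6 px [152.  36.] n 624 z 17.7
blob [  7.5 -88.9] r 17.5 px [246. 317.] n 3430 z 16.9
blob [-63.9 -93.5] r 15.8 px [ 63. 330.] n 3706 z 16.8
blob [ 30.9 -79.5] r 6.6 px [318. 298.] n 366 z 18.6
trace 0.68 [248. 314.] [  6.  -86.2]
```

```bash
python3 -m pendant '[[0,0,-0.003,0,0],[0,0,-0.002,0,0],[0,0,0.012,0,0],[0.016,0,0,-0.03,0],[0.016,-0.017,-0.018,0,0],[0.016,-0.017,-0.018,0,0],[0.016,0,0,0,0.25],[0.016,0,0,0,0]]'
python3 - <<'E'
from h import *
im,q,z=wr()
# gate wall inner edges: height profile by x for y strips
for y0 in (2,15,-15):
    k=(abs(q[...,1]-y0)<3)&(abs(q[...,0])<45);x=q[...,0][k];zz=z[k]
    print(y0,[(int(b),int(np.median(zz[(x>=b)&(x<b+1)]))) for b in range(-40,40) if ((x>=b)&(x<b+1)).sum()>3 and (10<abs(b)<38)])
E
```

```text
t: 6.45
eef_pos: [0.6083, -0.0823, 0.2149]
tool_rot: [0.0, 0.684, 0.729, -0.0]
contact_force: [0.2, 0.1, -0.0]
gripper_width: 0.188
grasp_force: 0.0
t 6.45 tcp tray [   1.3 -125.6] z 214.9 yaw err -0.68 w 0.188 F [ 0.2  0.1 -0. ]
blob [  0.1 -89.4] r 15.0 px [313. 203.] n 3021 z 16.9
blob [-63.7 -93.8] r 15.1 px [158. 215.] n 3034 z 16.9
blob [  42.7 -154.9] r 9.7 px [407. 338.] n 397 z 18.2
blob [ -46.2 -161.2] r 12.6 px [217. 351.] n 804 z 16.8
trace 0.63 [313. 202.] [  1.6 -85.7]
2 []
15 []
-15 [(-37, 5), (-36, 5), (-34, 18), (-33, 19), (-32, 19), (-31, 19), (-30, 18), (-29, 19), (-28, 19), (-27, 14), (-26, 10), (-25, 5), (-24, 5), (-23, 4), (-22, 5), (-21, 5), (-20, 5), (-19, 5), (-18, 5), (-17, 5), (-16, 5), (-15, 5), (-14, 5), (-13, 5), (-12, 5), (-11, 5), (11, 4), (12, 5), (13, 5), (14, 5), (15, 4), (16, 5), (17, 5), (18, 4), (19, 5), (20, 5), (21, 5), (22, 5), (23, 5), (24, 5), (25, 5), (26, 5), (27, 5), (28, 5), (29, 5), (30, 10), (31, 15), (32, 19), (33, 18), (34, 19), (35, 18), (36, 19), (37, 19)]
```

```bash
python3 -m pendant '[[0.016,0,0,0.016,-0.7],[0.016,0,0,0.0155,0],[0.016,0,0,0,0]]'
python3 -m pendant '[[0.016,0.004,0,0,0],[0.016,0.006,0,0,0],[0.016,0.007,0,0,0],[0.016,0.007,0,0,0],[0.016,0.007,0,0,0],[0.016,0.007,0,0,0],[0.016,0.007,0,0,0],[0.016,0.007,0,0,0],[0.016,0.006,0,0,0],[0.016,0.003,0,0,0],[0.016,0,0,0,0]]'
cat >> h.py <<'E'
def prof(q,z,ys=(2,15,60,100,-15)):
  for y0 in ys:
    k=(abs(q[...,1]-y0)<3)&(abs(q[...,0])<45);x=q[...,0][k];zz=z[k]
    h={b:np.median(zz[(x>=b)&(x<b+1)]) for b in range(-40,40) if ((x>=b)&(x<b+1)).sum()>3}
    L=[b for b in h if b<0 and h[b]>12];Rr=[b for b in h if b>10 and h[b]>12]
    print("edge",y0,max(L)+1 if L else None,min(Rr) if Rr else None)
E
python3 -c "
from h import *
im,q,z=wr();prof(q,z)"
```

```text
t: 6.8
eef_pos: [0.6087, -0.0791, 0.1806]
tool_rot: [-0.002, 0.678, 0.735, -0.001]
contact_force: [-1.2, -0.0, 0.3]
gripper_width: 0.186
grasp_force: 0.0
t: 7.72
eef_pos: [0.6044, -0.0187, 0.1831]
tool_rot: [-0.0, 0.678, 0.735, 0.0]
contact_force: [0.1, -0.0, 0.1]
gripper_width: 0.189
grasp_force: 0.0
t 7.72 tcp tray [  2.1 -61.8] z 183.1 yaw err 0.28 w 0.189 F [ 0.1 -0.   0.1]
blob [-17.6  20.2] r 23.2 px [254.  79.] n 751 z 18.5
blob [  3.9 -48.1] r 25.5 px [321. 267.] n 4778 z 16.9
blob [-66.9 -89.3] r 14.3 px [131. 378.] n 1205 z 16.9
trace 0.6 [320. 258.] [  2.9 -36.7]
edge 2 -17 21
edge 15 -17 21
edge 60 None None
edge 100 None None
edge -15 -25 30
```

```bash
python3 -c "
from h import *
P[1:]=fwd(P,(2,0));np.save('P.npy',P)"
python3 -m pendant '[[0.016,-0.01,0,0,0.3],[0.0,0,0,0,0],[0.0,0,0,0,0],[0.0,0.006,0,0,0],[0.0,0.006,0,0,0],[0,0.006,0,0,0],[0,0.007,0,0,0],[0,0.007,0,0,0],[0,0.007,0,0,0],[0,0.007,0,0,0],[0,0.004,0,0,0],[0,0,0,0,0]]'
python3 -c "
from h import *
im,q,z=wr('pics/w4.png');prof(q,z)"
```

```text
t: 8.82
eef_pos: [0.6015, 0.0217, 0.1831]
tool_rot: [-0.0, 0.68, 0.733, 0.0]
contact_force: [0.4, -0.8, -0.6]
gripper_width: -0.003
grasp_force: 0.0
t 8.82 tcp tray [  0.3 -21.4] z 183.1 yaw err 0.02 w -0.003 F [ 0.4 -0.8 -0.6]
blob [-2.1  3.4] r 17.1 px [308. 259.] n 4501 z 16.9
trace 0.85 [306. 253.] [-3.3  5.4]
edge 2 -10 19
edge 15 0 19
edge 60 -19 19
edge 100 None None
edge -15 0 11
```

View pics/w4.png

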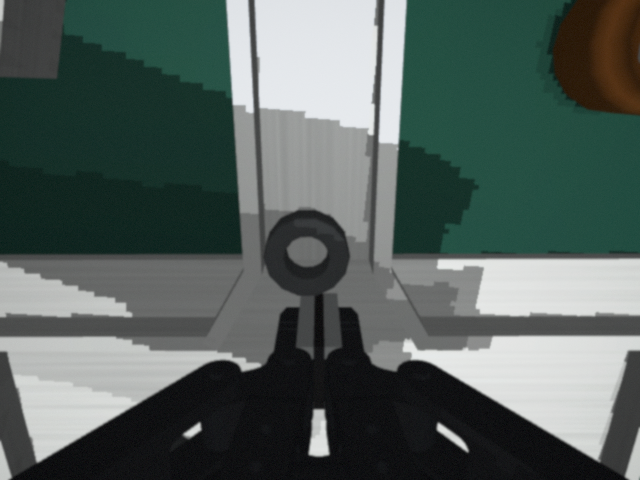

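The view shows the ring in the gate at (307,252), with the fingertips behind it at (319,310). The slot walls are symmetric at x = ±19 mm. I'll push it another 15 mm, then go to the second ring.

```bash
python3 -m pendant '[[0,0.005,0,0,0],[0,0.006,0,0,0],[0,0.004,0,0,0],[0,0,0,0,0],[0,-0.015,0,0,0],[0,-0.01,0,-0.005,0],[0,0,0,-0.025,0],[0,-0.02,-0.034,0,0],[0,-0.022,-0.034,0,0],[0,-0.02,-0.033,0,0],[0,0,0,0,0]]'
python3 -c "
from h import *
im,q,z=wr()"
```

```text
t: 9.83
eef_pos: [0.4993, -0.0649, 0.2131]
tool_rot: [-0.002, 0.684, 0.729, -0.003]
contact_force: [-0.9, -0.4, -0.2]
gripper_width: -0.002
grasp_force: 0.0
t 9.83 tcp tray [-108.1 -100.1] z 213.1 yaw err -0.62 w -0.002 F [-0.9 -0.4 -0.2]
blob [-5.2  7.8] r 9.0 px [614.   6.] n 620 z 16.7
blob [-66.5 -93.8] r 15.2 px [419. 271.] n 2739 z 16.9
blob [  36.1 -158.9] r 10.4 px [624. 395.] n 586 z 17.8
trace 0.87 [610.   4.] [ 0.1 11.9]
```

```bash
python3 -m pendant '[[0,0,0,0,0],[0,0,0,0.015,0],[0,0,0,0.015,0],[0,0,0,0,0],[0,0,0,0,0]]'
python3 -c "
from h import *
im,q,z=wr()"
```

```text
t: 10.35
eef_pos: [0.5068, -0.0585, 0.1828]
tool_rot: [-0.0, 0.68, 0.733, -0.0]
contact_force: [0.8, -0.6, -0.5]
gripper_width: 0.0
grasp_force: 0.0
t 10.35 tcp tray [-100.2  -94.2] z 182.8 yaw err -0.03 w 0.0 F [ 0.8 -0.6 -0.5]
blob [-10.8   8. ] r 5.4 px [629.  10.] n 473 z 16.4
blob [-66.  -93.7] r 15.5 px [411. 322.] n 3700 z 16.9
blob [-99.8 -87.4] r 13.5 px [319. 305.] n 739 z 18.6
trace 0.62 [625.  14.] [-11.5   6.8]
```

```bash
python3 -m pendant '[[0,0,0.003,0,0],[0,0,0.006,0,0],[0,0,0.007,0,0],[0,0,0.007,0,0],[0,0,0.007,0,0],[0,0,0.007,0,0],[0,0,0.007,0,0],[0,0,0.007,0,0],[0,0,0.007,0,0],[0,0,0.007,0,0],[0,0,0.006,0,0],[0,0,0.003,0,0]]'
python3 -m pendant '[[0,0,0,0,0],[0,0,-0.012,0,0],[0.012,0,0,-0.03,0],[0.012,-0.016,0.018,0,0],[0.012,-0.016,0.02,0,0],[0.012,0,0,0,0],[0.012,0,0,0,0]]'
python3 -c "
from h import *
im,q,z=wr()"
```

```text
t: 11.45
eef_pos: [0.5809, -0.0536, 0.1832]
tool_rot: [0.0, 0.681, 0.733, 0.0]
contact_force: [-0.6, -0.5, 0.1]
gripper_width: 0.0
grasp_force: 0.1
t: 12.03
eef_pos: [0.6084, -0.0847, 0.2133]
tool_rot: [0.0, 0.681, 0.732, -0.0]
contact_force: [0.0, 0.5, -1.2]
gripper_width: 0.142
grasp_force: 0.0
t 12.03 tcp tray [  -0.8 -128. ] z 213.3 yaw err -0.18 w 0.142 F [ 0.   0.5 -1.2]
blob [  2.9 -94.4] r 15.0 px [326. 211.] n 3022 z 16.9
blob [  40.  -158.3] r 10.6 px [405. 337.] n 463 z 18.0
blob [ -47.2 -163.5] r 13.9 px [218. 350.] n 1029 z 16.8
trace 0.18 [218. 353.] [ -47.1 -158.3]
```

```bash
python3 -m pendant '[[0.012,0,0.003,0.015,0],[0.012,0,0,0.0155,0],[0.012,0,0,0,0]]'
python3 -m pendant '[[0.012,0.004,0,0,0],[0.012,0.006,0,0,0],[0.012,0.007,0,0,0],[0.012,0.007,0,0,0],[0.012,0.007,0,0,0],[0.012,0.007,-0.0005,0,0],[0.012,0.007,-0.0005,0,0],[0.012,0.007,-0.0005,0,0],[0.012,0.007,-0.0005,0,0],[0.012,0.006,0,0,0],[0.012,0.005,0,0,0],[0.012,0.003,0,0,0]]'
python3 -c "
from h import *
im,q,z=wr();prof(q,z)"
```

```text
t: 12.38
eef_pos: [0.6099, -0.0825, 0.1806]
tool_rot: [-0.001, 0.68, 0.733, -0.001]
contact_force: [0.4, -1.0, 0.8]
gripper_width: 0.142
grasp_force: 0.0
t: 13.38
eef_pos: [0.6037, -0.0099, 0.1826]
tool_rot: [-0.0, 0.68, 0.733, 0.0]
contact_force: [0.2, -0.6, 0.3]
gripper_width: 0.136
grasp_force: 0.0
t 13.38 tcp tray [  0.2 -53.1] z 182.6 yaw err -0.05 w 0.136 F [ 0.2 -0.6  0.3]
blob [-3.1 19.2] r 14.9 px [306. 117.] n 5473 z 16.9
blob [  0.9 -36. ] r 22.2 px [318. 268.] n 4846 z 17.0
trace 0.62 [306. 117.] [-3.1 19.8]
edge 2 -19 19
edge 15 -9 19
edge 60 None None
edge 100 None None
edge -15 0 28
```

```bash
python3 -m pendant '[[0.012,0.004,0,0,0],[0.012,0.005,0,0,0],[0.012,0.006,0,0,0],[0.012,0.006,0,0,0],[0.012,0.006,0,0,0],[0.012,0.006,0,0,0],[0.012,0.006,0,0,0],[0.012,0.005,0,0,0],[0.012,0.004,0,0,0],[0.012,0,0,0,0]]'
python3 -m pendant '[[0.012,-0.01,0,0,0],[0.012,-0.01,0,0,0],[0.012,0,0,0,0],[0.012,0,0,0,0]]'
python3 -c "
from h import *
im,q,z=wr()"
```

```text
t: 14.32
eef_pos: [0.6, 0.0379, 0.1826]
tool_rot: [-0.0, 0.68, 0.733, -0.0]
contact_force: [-1.7, -0.2, 1.0]
gripper_width: 0.143
grasp_force: 1.3
t: 14.65
eef_pos: [0.6018, 0.015, 0.1829]
tool_rot: [0.0, 0.682, 0.731, -0.0]
contact_force: [0.1, 0.8, -0.7]
gripper_width: 0.143
grasp_force: 0.0
t 14.65 tcp tray [  0.1 -28.1] z 182.9 yaw err -0.28 w 0.143 F [ 0.1  0.8 -0.7]
blob [-4.1 49.2] r 14.9 px [302. 100.] n 5598 z 16.9
blob [ 0.6 19.5] r 15.0 px [317. 195.] n 4672 z 16.9
blob [  9.3 -27.9] r 11.6 px [343. 307.] n 265 z 17.9
trace 0.84 [301. 100.] [-4.3 51.5]
```

```bash
python3 -m pendant '[[0,0,0,-0.03,0],[0,-0.025,-0.016,0,0],[0,-0.03,-0.02,0,0],[0,-0.03,-0.02,0,0],[0,-0.03,-0.016,0,0],[0,-0.025,-0.01,0,0],[0,0,0,0,0],[0,0,0,0,0],[0,0,0,0.012,0]]'
python3 -c "
from h import *
im,q,z=wr()"
```

```text
t: 15.5
eef_pos: [0.5316, -0.128, 0.2019]
tool_rot: [0.001, 0.681, 0.733, 0.002]
contact_force: [0.5, 0.4, 0.6]
gripper_width: -0.002
grasp_force: 0.0
t 15.5 tcp tray [ -80.6 -165.4] z 201.9 yaw err -0.07 w -0.002 F [0.5 0.4 0.6]
blob [  39.1 -159.4] r 11.1 px [604. 279.] n 825 z 18.1
blob [ -47.2 -168. ] r 15.1 px [397. 304.] n 2917 z 16.9
trace 0.55 [396. 301.] [ -51.2 -162. ]
```

```bash
python3 -m pendant '[[0,-0.002,0,0.012,0],[0,0,0,0.007,0],[0,0,0,0,0],[0,0,0.003,0,0],[0,0,0.006,0,0],[0,0,0.007,0,0],[0,0,0.007,0,0],[0,0,0.007,0,0],[0,0,0.007,0,0],[0,0,0.007,0,0],[0,0,0.006,0,0],[0,0,0.003,0,0]]'
python3 -m pendant '[[0,0,0,0,0],[0,0,-0.012,0,0],[0.012,0,0,-0.03,0],[0.012,-0.016,0.018,0,0],[0.012,-0.018,0.02,0,0],[0.012,0,0,0,0],[0.012,0,0,0,0]]'
python3 -c "
from h import *
im,q,z=wr()"
```

```text
t: 16.6
eef_pos: [0.5843, -0.1265, 0.1818]
tool_rot: [0.0, 0.681, 0.733, 0.0]
contact_force: [-0.3, -0.1, -0.5]
gripper_width: -0.002
grasp_force: 0.0
t: 17.18
eef_pos: [0.6119, -0.1599, 0.2118]
tool_rot: [0.0, 0.681, 0.732, -0.0]
contact_force: [0.5, 0.2, -0.5]
gripper_width: 0.139
grasp_force: 0.0
t 17.18 tcp tray [  -3.  -203.2] z 211.8 yaw err -0.19 w 0.139 F [ 0.5  0.2 -0.5]
blob [  38.9 -158.6] r 10.5 px [412. 175.] n 297 z 18.3
blob [   0.3 -172.2] r 14.9 px [325. 218.] n 3033 z 16.9
```

```bash
python3 -m pendant '[[0.012,-0.002,0.003,0.0145,0],[0.012,0,0,0.0145,0],[0.012,0,0,0,0]]'
python3 -m pendant '[[0.012,0.004,0,0,0],[0.012,0.006,0,0,0],[0.012,0.007,0,0,0],[0.012,0.007,0,0,0],[0.012,0.007,0,0,0],[0.012,0.007,0,0,0],[0.012,0.007,0,0,0],[0.012,0.007,0,0,0],[0.012,0.007,0,0,0],[0.012,0.006,0,0,0],[0.012,0.005,0,0,0],[0.012,0.003,0,0,0]]'
python3 -c "
from h import *
im,q,z=wr()"
```

```text
t: 17.53
eef_pos: [0.6144, -0.1599, 0.1802]
tool_rot: [-0.001, 0.681, 0.733, -0.0]
contact_force: [-0.5, -0.5, 1.3]
gripper_width: 0.139
grasp_force: 0.0
t: 18.53
eef_pos: [0.6094, -0.0867, 0.1827]
tool_rot: [-0.0, 0.681, 0.733, 0.0]
contact_force: [-0.5, -0.8, 0.3]
gripper_width: 0.141
grasp_force: 0.0
t 18.53 tcp tray [ 1.000e-01 -1.301e+02] z 182.7 yaw err -0.06 w 0.141 F [-0.5 -0.8  0.3]
blob [   0.5 -112.6] r 22.4 px [318. 267.] n 4856 z 17.0
trace 0.55 [320. 240.] [  1.  -96.9]
```

Travel left is about 125 mm.

```bash
python3 -m pendant '[[0.012,0.004,0,0,0],[0.012,0.006,0,0,0],[0.012,0.007,0,0,0],[0.012,0.007,0,0,0],[0.012,0.007,0,0,0],[0.012,0.007,0,0,0],[0.012,0.007,0,0,0],[0.012,0.007,0,0,0],[0.012,0.007,0,0,0],[0.012,0.006,0,0,0],[0.012,0.005,0,0,0],[0.012,0.003,0,0,0]]'
python3 -c "
from h import *
im,q,z=wr()"
python3 -m pendant '[[0.012,0.004,0,0,0],[0.012,0.005,0,0,0],[0.012,0.006,0,0,0],[0.012,0.006,0,0,0],[0.012,0.006,0,0,0],[0.012,0.006,0,0,0],[0.012,0.006,0,0,0],[0.012,0.006,0,0,0],[0.012,0.004,0,0,0],[0.012,0.003,0,0,0],[0.012,0,0,0,0]]'
python3 -m pendant '[[0.012,-0.01,0,0,0],[0.012,-0.01,0,0,0],[0.012,0,0,0,0],[0.012,0,0,0,0]]'
python3 -c "
from h import *
im,q,z=wr('pics/w9.png')"
```

```text
t: 19.63
eef_pos: [0.604, -0.0139, 0.1827]
tool_rot: [-0.0, 0.68, 0.733, 0.0]
contact_force: [-0.4, -0.1, -0.2]
gripper_width: 0.142
grasp_force: 0.0
t 19.63 tcp tray [  0.2 -57.1] z 182.7 yaw err -0.06 w 0.142 F [-0.4 -0.1 -0.2]
blob [-3.5 45.7] r 14.2 px [302.  26.] n 3149 z 16.9
blob [ 0.5 19.4] r 15.0 px [318. 103.] n 5663 z 16.9
blob [ -3.9 -36. ] r 20.7 px [316. 266.] n 4694 z 17.0
trace 0.9 [301.   4.] [-4.1 46.6]
t: 20.65
eef_pos: [0.6, 0.0377, 0.1826]
tool_rot: [-0.0, 0.68, 0.733, -0.0]
contact_force: [-0.7, 0.4, 0.4]
gripper_width: 0.142
grasp_force: 1.2
t: 20.98
eef_pos: [0.6018, 0.015, 0.1829]
tool_rot: [0.0, 0.682, 0.731, -0.0]
contact_force: [-1.1, 0.3, -0.7]
gripper_width: 0.143
grasp_force: 0.0
t 20.98 tcp tray [  0.1 -28.1] z 182.9 yaw err -0.28 w 0.143 F [-1.1  0.3 -0.7]
blob [-3.  57.5] r 24.0 px [314.  73.] n 8853 z 16.9
blob [ 0.2 19.6] r 15.1 px [316. 195.] n 4640 z 16.9
blob [-12.1 -19.2] r 7.2 px [283. 305.] n 364 z 18.5
trace 0.72 [302.   4.] [-3.6 77.7]
```

View pics/w9.png

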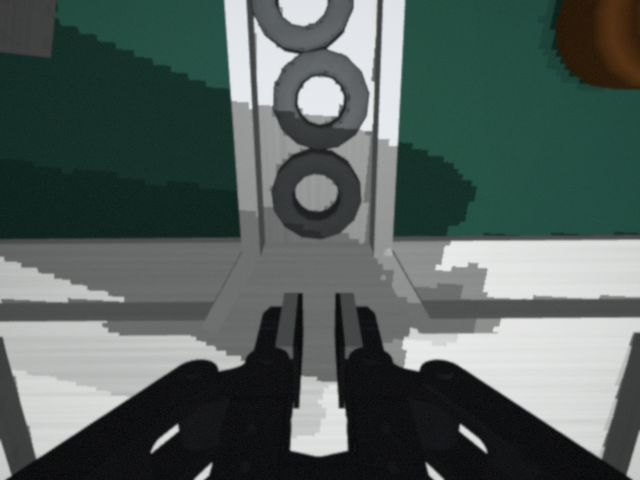

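The picture shows all three cores flat in the slot at (316,195), (320,100) and (303,5). The nearest is 19.6 mm past the gate, and the fingers at (318,330) are clear of everything. I'll lift away, settle and hand in.

```bash
python3 -m pendant '[[0.012,0,0,-0.02,0],[0.012,0,0,-0.03,0],[0.012,0,0,-0.03,0],[0.012,0,0,0,0],[0.012,0,0,0,0],[0.012,0,0,0,0]]'
python3 -c "
from h import *
im,q,z=wr();print(bot.hand_in())"
```

```text
t: 21.58
eef_pos: [0.6014, 0.0175, 0.2623]
tool_rot: [-0.0, 0.68, 0.733, 0.0]
contact_force: [-0.2, 0.1, -0.4]
gripper_width: 0.14
grasp_force: 0.0
t 21.58 tcp tray [ -0.1 -25.5] z 262.3 yaw err -0.06 w 0.14 F [-0.2  0.1 -0.4]
blob [-2.  48.5] r 44.0 px [316.  95.] n 6797 z 16.9
trace 0.6 [310.  37.] [-4.1 77.6]
the job is handed in; nothing more can be done
None
```

I handed the job in at 21.6 s with all three cores lying flat in the slot, pushed in one at a time, the nearest about 19.6 mm past the gate; I never went near the jar or heatsink, the capacitor's last reading (before the third core's final push) showed it in place, and the hand-in returned no verdict.

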